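# Put the lapped reference plates away in their locked cradle

### The arm

A 6-joint arm with a two-finger parallel gripper is mounted at the origin on a cart in front of the work surface, level with it; the furniture and walls round the work are solid. World frame = base frame: x ahead of the robot, y to its left, z up, the work surface at z = 0. Lengths are in mm, angles in degrees, forces in N, time in s.
With the tool pointing down it reaches from about 400 to 825 mm from the base axis. Payload 7 kg.
Tool frame: the origin (TCP) lies midway between the tips of the shut fingers; the grasp point (between the pads) lies 19 mm behind it (ctrl.hold_point_z is the distance from the TCP to the grasp point, in mm); z points along the fingers, y is the direction in which the jaws open and shut (so a half turn about z gives the same grasp; the last joint's range is limited). The gripper opens to 85 mm and grips with 20 to 120 N. Pads are 22 mm wide; open, the fingers measure 114 mm over their backs; the gripper's body (76 mm by 85 mm) begins 54 mm behind the grasp point. The pads swing forward as they close: fully open they stand 13 mm farther back than shut.
Start: joints at [80.392, 20.546, 0.682, 0, -70.136, -16.507], TCP at [297.127, 606.062, 231.302] pointing down, gripper open.
Joint ranges: [-176.03, 176.03], [-82.01, 121.73], [-58.28, 71.71], [-173.87, 95.51], [-174.79, -0.11], [-173.66, 173.66]. Speed limits (degrees/s): [136.94, 136.94, 172.46, 180, 180, 180].

### API

Orientations are given as [roll, pitch, yaw] about the fixed x, y, z axes, in that order (R = Rz(yaw) Ry(pitch) Rx(roll)).
In Python, from rig import ctrl, fingers, inverse_kinematics, telemetry, viewer, sign_off, finder gives the robot as it stands. Calls block until the motion is done:
- ctrl.move_ptp(position, orientation): joint-space move of the TCP to a pose.
- ctrl.line_to(position, rate=150, attitude=None, max_force=None): straight line of the TCP; attitude=None keeps the orientation; rate is the mean speed in mm/s. With max_force (N) it stops when the force on the tool has changed by that much, and returns True; else False.
- ctrl.move_joints(angles): joint-space move.
- fingers.gripper_to(opening, squeeze=None): finger opening in mm; squeeze is the grip in N (None keeps the last); returns when the fingers have stopped.
- ctrl.hold(seconds).
- inverse_kinematics(position, orientation): joint angles nearest the present ones, or None.
- telemetry.read_state(): the state.
- viewer.read_camera(name): name is "side" or "top" or "wrist"; returns the picture (420x560x3 uint8, red, green, blue); there is no depth.
- viewer.camera_model(name): a dict with "fx", "fy", "cx", "cy" (pixels), "k1" (the pictures are not rectified: a ray, as slopes to the right and down, at radius r is drawn at 1 + k1 r^2 times it, then the intrinsics apply), "R" (3x3) and "t" (3): a world point X has camera coordinates R X + t. Camera axes: x right, y down, z forward; pixel columns grow to the right and rows downward; lengths in mm; the calibration is good to about 2 mm. A picture is of the moment at which its call begins: read the wrist's pose just before it. camera_model takes no time and is no camera call; for the wrist camera it gives the pose at the moment of the call.
A pose or a line that the arm cannot do raises ctrl.PlanningError and nothing moves.
- sign_off(): hands the job in, once; it reports no verdict.
Trained networks look in the newest picture that a camera, given by its name, has taken for a name from the list of things; names that differ only in an ending like _2 or _b are one class to them, and where a whole thing is asked for, a point or a joint stands for the part that bears it (a point fixed in the world has none). Each returns a list of dicts, best first, with "conf" (0 to 1); they miss things now and then, are a little off and sometimes report something else, mostly with a low value. They report only what shows in the picture. A call takes as long as a camera call. They do not tell look-alikes from the thing itself.
- finder.boxes_of(name, camera): "extent" ([left, top, right, bottom] in pixels, round what is visible of it).
The state is a dict: "time": time; "joint_positions": joint angles; "joint_velocities": joint speeds; "joint_torque": joint torques, N m; "eef_pos": TCP position; "ee_rot": TCP orientation; "wrist_force": force on the tool from outside, world axes, zero at the start; "wrist_torque": the same for the moment, N m; "width": finger opening in mm.
Only numpy, scipy, OpenCV 4.12 (cv2) and the standard library are available. Lean on these libraries where they do the work, as an engineer would, in place of code of your own. Each camera call takes 0.05 s, during which the arm holds its last target.

### The job

Put the gauge's reference plates away: draw the locking bar right out of the grey cradle, lay every plate from the felt mat flat in the cradle, one on top of another between its guides, then thread the bar back through both ears, over the plates, until its handle is up against the ear. Hold the plates by their edges only and never let the gripper touch their lapped, recessed faces; leave the other things on the bench where they are.

Things in the scene. Friction and masses are not known exactly. Their poses are not given: they have to be found in the camera images.
- plate1: ground metal reference plate, 54 x 70 x 8 mm, 0.14 kg: bare rim 7 mm wide and 8 mm thick; lapped face inside it. Lies flat on the mat at the start. Origin: centre of its underside; z up, x along its 70 mm length, y along its 54 mm width. Fingers may touch only the rim: take it across the 54 mm width by its two long edges. May be absent (None)
- plate2: ground metal reference plate, 54 x 70 x 8 mm, 0.14 kg: bare rim 7 mm wide and 8 mm thick; lapped face inside it. Lies flat on the mat at the start. Origin: centre of its underside; z up, x along its 70 mm length, y along its 54 mm width. Fingers may touch only the rim: take it across the 54 mm width by its two long edges. May be absent (None)
- plate3: ground metal reference plate, 54 x 70 x 8 mm, 0.14 kg: bare rim 7 mm wide and 8 mm thick; lapped face inside it. Lies flat on the mat at the start. Origin: centre of its underside; z up, x along its 70 mm length, y along its 54 mm width. Fingers may touch only the rim: take it across the 54 mm width by its two long edges. May be absent (None)
- plate4: ground metal reference plate, 54 x 70 x 8 mm, 0.14 kg: bare rim 7 mm wide and 8 mm thick; lapped face inside it. Lies flat on the mat at the start. Origin: centre of its underside; z up, x along its 70 mm length, y along its 54 mm width. Fingers may touch only the rim: take it across the 54 mm width by its two long edges. May be absent (None)
- plate1_face: the lapped face (both sides) of plate1, 56 x 40 mm inside the rim, sunk 1.5 mm below it; same origin and axes as the plate. Fingers must not touch it
- plate2_face: the lapped face (both sides) of plate2, 56 x 40 mm inside the rim, sunk 1.5 mm below it; same origin and axes as the plate. Fingers must not touch it
- plate3_face: the lapped face (both sides) of plate3, 56 x 40 mm inside the rim, sunk 1.5 mm below it; same origin and axes as the plate. Fingers must not touch it
- plate4_face: the lapped face (both sides) of plate4, 56 x 40 mm inside the rim, sunk 1.5 mm below it; same origin and axes as the plate. Fingers must not touch it
- mat: grey felt mat, 140 x 360 x 4 mm, fixed to the table, right of the gauge stand. Origin: centre of its underside; z up
- cradle: grey storage cradle fixed to the table behind the mat, base 108 (x) x 116 (y) x 8 mm. Origin: centre of its underside; z up; y along the locking bar, from its handle (-y) to its tip (+y). Two ears 10 mm thick, 82 mm high, up to 56 mm wide stand at y = -45 and +45 mm, each with a square window for the bar. Between them is the bay for a stack of up to four plates (point bay)
- bay (a point): middle of the bay at ledge height, 20 mm over the table, axes as the cradle: here comes the origin of the first plate, its 70 mm length along the cradle's y; each further one 8 mm higher. Bay 80 mm long (y) by 60 mm wide (x) between slim corner guides at x = +-34, y = +-29 mm, 66 mm high. Plates rest on ledges at the ears; at the middle of both x sides it is open for fingers down to the base (8 mm)
- near_window (a point): centre of the 16 x 16 mm window in the ear at the handle side (-y), 64 mm over the table, axes as the cradle
- far_window (a point): centre of the 16 x 16 mm window in the far ear (+y), 64 mm over the table, axes as the cradle
- bar: locking bar, 0.12 kg: steel shaft 10 x 10 x 116 mm (last 8 mm stepped down to 6 x 6), black tab handle 16 wide, 44 long, 30 mm high, flush with it underneath, so it lies level on a table. Origin: on the underside at the handle's face; y along the shaft to the tip, z up. At the start it lies through both windows, underside 56 mm over the table; it comes out towards the cradle's -y
- bar_tip (a point): centre of the bar's tip, 116 mm along y from its origin and 5 mm over its underside
- bar_grip (a point): middle of the bar's handle, 22 mm to -y of its origin and 15 mm over its underside; taken from above across the 16 mm width (along x)
- lie_gauge: green and brown gauge stand fixed in the middle of the table, left of mat and cradle: an obstacle from x = 0.22 to 0.62 m and y = -0.12 to 0.10 m of the table, its upright arm 0.35 m high
- hybrid_head: black golf head (65 x 105 x 75 mm) standing left behind the gauge stand, bystander; origin under its centre
- iron_head: shiny golf iron head (43 x 105 x 78 mm) standing left of the gauge stand, bystander; origin under its centre
- brush: small wooden brush (145 mm) lying behind the cradle, bystander; origin under its centre
- caliper: digital caliper (239 mm) lying behind the cradle, bystander; origin under its centre
There are look-alikes about, which are no part of the job. Leave any blue look-alike of the bar alone.

How it is judged (in metres and radians):
On the way, in this order (a step that is already met when the one before it is completed fails the run):
1. the locking bar is drawn right out of both ears (distance between bar_tip and far_window above 0.1 m), for 0.2 s.
2. with the bar out, every plate lies flat in the cradle's bay (x of plate1 in the frame of bay between -0.007 and 0.007 m and y of plate1 in the frame of bay between -0.008 and 0.008 m and z of plate1 in the frame of bay between -0.004 and 0.029 m and angle between the z axis of each of plate1, plate2, plate3, plate4 and the z axis of cradle, either way round below 0.07 rad and angle between the x axis of each of plate1, plate2, plate3, plate4 and the y axis of cradle, either way round below 0.15 rad and linear speed of each of plate1, plate2, plate3, plate4 below 0.02 m/s and x of plate2 in the frame of bay between -0.007 and 0.007 m and y of plate2 in the frame of bay between -0.008 and 0.008 m and z of plate2 in the frame of bay between -0.004 and 0.029 m and x of plate3 in the frame of bay between -0.007 and 0.007 m and y of plate3 in the frame of bay between -0.008 and 0.008 m and z of plate3 in the frame of bay between -0.004 and 0.029 m and x of plate4 in the frame of bay between -0.007 and 0.007 m and y of plate4 in the frame of bay between -0.008 and 0.008 m and z of plate4 in the frame of bay between -0.004 and 0.029 m and distance between bar_tip and far_window above 0.1 m), for 0.2 s.
At the end, for the whole second after the job is handed in: every plate present lies flat and at rest in the bay (within 7 mm across and 8 mm along of its middle, lengthwise within 0.15 rad, level within 0.07 rad), and the bar rests through both windows with its handle within 6 mm of the ear (x of plate1 in the frame of bay between -0.007 and 0.007 m and y of plate1 in the frame of bay between -0.008 and 0.008 m and z of plate1 in the frame of bay between -0.004 and 0.029 m and angle between the z axis of each of plate1, plate2, plate3, plate4 and the z axis of cradle, either way round below 0.07 rad and angle between the x axis of each of plate1, plate2, plate3, plate4 and the y axis of cradle, either way round below 0.15 rad and linear speed of each of plate1, plate2, plate3, plate4, bar below 0.02 m/s and x of plate2 in the frame of bay between -0.007 and 0.007 m and y of plate2 in the frame of bay between -0.008 and 0.008 m and z of plate2 in the frame of bay between -0.004 and 0.029 m and x of plate3 in the frame of bay between -0.007 and 0.007 m and y of plate3 in the frame of bay between -0.008 and 0.008 m and z of plate3 in the frame of bay between -0.004 and 0.029 m and x of plate4 in the frame of bay between -0.007 and 0.007 m and y of plate4 in the frame of bay between -0.008 and 0.008 m and z of plate4 in the frame of bay between -0.004 and 0.029 m and x of bar_tip in the frame of far_window between -0.008 and 0.008 m and z of bar_tip in the frame of far_window between -0.009 and 0.009 m and x of bar in the frame of near_window between -0.008 and 0.008 m and y of bar_tip in the frame of far_window above 0.015 m); the robot touches nothing.
It fails at once if the fingers touch the lapped face of a plate (contact force between the fingers and plate1_face above 0.5 N or contact force between the fingers and plate2_face above 0.5 N or contact force between the fingers and plate3_face above 0.5 N or contact force between the fingers and plate4_face above 0.5 N).
It fails at once if a golf head, the brush or the caliper is moved by more than 30 mm (distance of any of hybrid_head, iron_head, brush, caliper from where it was at the start of the episode above 0.03 m).
Of plate1, plate2, plate3, plate4 only 2 to 4 are there at a start; the rules pass over those that are not, and their reading is None.
At some moment in a run one of plate1, plate2, plate3, plate4 may be knocked a few centimetres aside while the robot is not near it.
It also fails if it takes over 210 s, if anything falls off the work surface, if the arm or the gripper's body presses on something with over 40 N, if the wrist force passes 120 N, or if a joint passes its speed limit or range.

## Working session

There is one attempt and no reset: what is moved stays moved. The work goes in short steps, each a Python script; the robot and the scene stay as the last script left them, time stands still between calls to the robot, and variables do not carry over. Pictures are saved under pics/ and viewed, and the job is handed in when it is done.

```bash
ls; mkdir -p pics; cat > h.py <<'E'
import numpy as np, cv2
from rig import ctrl, fingers, inverse_kinematics, telemetry, viewer, sign_off, finder
def save(name,fn,crop=None,scale=1):
    m=viewer.camera_model(name); im=viewer.read_camera(name)
    np.savez('pics/'+fn+'.npz',im=im,**{k:np.array(v) for k,v in m.items()})
    o=im
    if crop: o=o[crop[1]:crop[3],crop[0]:crop[2]]
    if scale!=1: o=cv2.resize(o,None,fx=scale,fy=scale,interpolation=cv2.INTER_CUBIC)
    cv2.imwrite('pics/'+fn+'.png',cv2.cvtColor(o,cv2.COLOR_RGB2BGR)); return im,m
def crop(fn,c,scale,out):
    im=np.load('pics/'+fn+'.npz')['im']; o=im[c[1]:c[3],c[0]:c[2]]
    o=cv2.resize(o,None,fx=scale,fy=scale,interpolation=cv2.INTER_CUBIC)
    cv2.imwrite('pics/'+out+'.png',cv2.cvtColor(o,cv2.COLOR_RGB2BGR))
def ray(m,uv):
    d=np.array([(uv[0]-float(m['cx']))/float(m['fx']),(uv[1]-float(m['cy']))/float(m['fy'])]); k=float(m['k1'])
    s=d.copy()
    for _ in range(30): s=d/(1+k*(s@s))
    R=np.array(m['R']);t=np.array(m['t'])
    v=R.T@np.array([s[0],s[1],1.]); return -R.T@t, v/np.linalg.norm(v)
def onz(m,uv,z):
    c,v=ray(m,uv); return c+v*(z-c[2])/v[2]
def tri(obs):
    A=np.zeros((3,3));b=np.zeros(3);L=[]
    for m,uv in obs:
        c,v=ray(m,uv);P=np.eye(3)-np.outer(v,v);A+=P;b+=P@c;L.append((c,v))
    X=np.linalg.solve(A,b); return X,[float(np.linalg.norm(np.cross(v,X-c))) for c,v in L]
def proj(m,X):
    p=np.array(m['R'])@np.asarray(X,float)+np.array(m['t']);s=p[:2]/p[2];s=s*(1+float(m['k1'])*(s@s))
    return np.array([float(m['fx'])*s[0]+float(m['cx']),float(m['fy'])*s[1]+float(m['cy'])])
def ld(fn): return dict(np.load('pics/'+fn+'.npz'))
def st():
    s=telemetry.read_state(); print('t',round(s['time'],2),'p',np.round(s['eef_pos'],1),'r',np.round(s['ee_rot'],1),'w',round(s['width'],1),'F',np.round(s['wrist_force'],1)); return s
E
python3 - <<'E'
from h import *
st()
for c in ['top','side','wrist']:
    save(c,c+'0')
    m=ld(c+'0'); print(c,-m['R'].T@m['t'])
for c in ['top','side']:
  for n in ['plate1','bar','cradle','mat','bar_grip']:
    print(c,n,[(np.round(b['extent']).tolist(),round(b['conf'],2)) for b in finder.boxes_of(n,c)])
E
```

```text
pics
t 0.0 p [297.  605.6 230.3] r [179.9  -0.  -26.1] w 85.5 F [ 0.7 -0.   0.1]
top [ 360.84845417 -142.07401791 1358.13378641]
side [-102.24064695 -513.65555827 1005.77949409]
wrist [362.06026396 573.82084925 373.76859947]
top plate1 [([350.0, 244.0, 375.0, 267.0], 0.81), ([272.0, 249.0, 293.0, 273.0], 0.68)]
top bar [([400.0, 238.0, 444.0, 255.0], 0.59), ([260.0, 202.0, 309.0, 213.0], 0.55)]
top cradle [([255.0, 193.0, 299.0, 230.0], 0.8)]
top mat [([259.0, 230.0, 382.0, 286.0], 0.95)]
top bar_grip [([264.0, 202.0, 306.0, 216.0], 0.66), ([398.0, 238.0, 448.0, 253.0], 0.62), ([133.0, 259.0, 145.0, 310.0], 0.51), ([258.0, 228.0, 382.0, 285.0], 0.34)]
side plate1 [([330.0, 280.0, 367.0, 311.0], 0.95), ([243.0, 259.0, 276.0, 284.0], 0.95)]
side bar [([110.0, 214.0, 134.0, 259.0], 0.74), ([388.0, 302.0, 448.0, 314.0], 0.67), ([256.0, 202.0, 299.0, 249.0], 0.29), ([269.0, 206.0, 309.0, 229.0], 0.23)]
side cradle [([252.0, 202.0, 297.0, 250.0], 0.58)]
side mat []
side bar_grip [([387.0, 302.0, 446.0, 319.0], 0.89), ([107.0, 212.0, 137.0, 260.0], 0.73), ([264.0, 205.0, 308.0, 234.0], 0.62), ([257.0, 203.0, 300.0, 248.0], 0.19)]
```

View pics/top0.png

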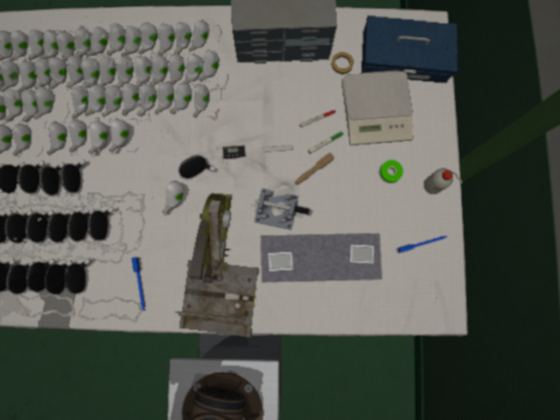

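View pics/side0.png

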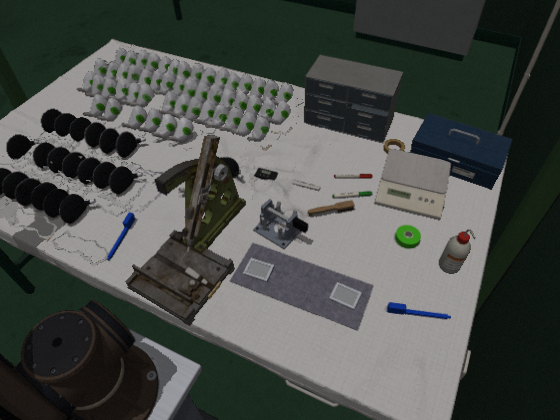

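```bash
python3 - <<'E'
from h import *
crop('top0',(230,170,460,310),3.4,'top0c'); crop('side0',(220,180,460,330),3.3,'side0c')
m=ld('top0')
for n,uv,z in [('p1',(362.5,255.5),10),('p2',(282.5,261),10),('cr',(277,211),80),('mat0',(259,230),4),('mat1',(382,286),4),('look',(422,246),10)]: print(n,np.round(onz(m,uv,z),1))
E
```

```text
p1 [ 459.2 -408.5   10. ]
p2 [ 440.2 -170.2   10. ]
cr [ 578.3 -151.6   80. ]
mat0 [532.6 -98.7   4. ]
mat1 [ 369.5 -466.9    4. ]
look [ 489.3 -589.9   10. ]
```

View crops.

The top view shows two white-rimmed plates on the mat at (282,261) and (362,254). The cradle is at (277,210), with the black bar handle at (303,211) on its right. There are two blue look-alikes at (422,244) and (139,284).

View pics/top0c.png

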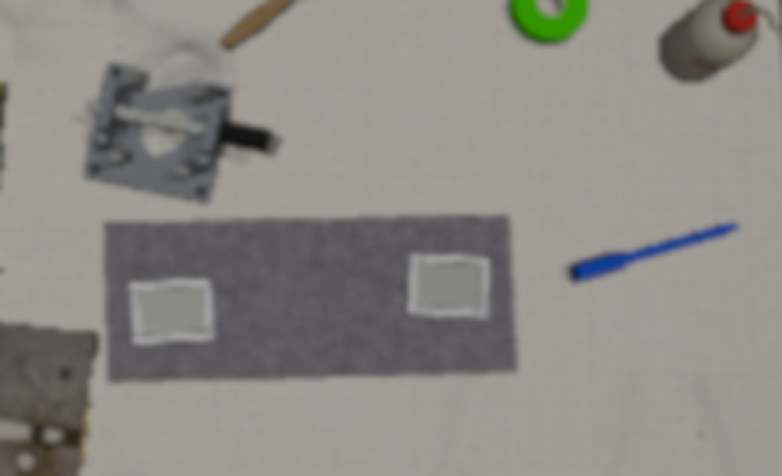

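View pics/side0c.png

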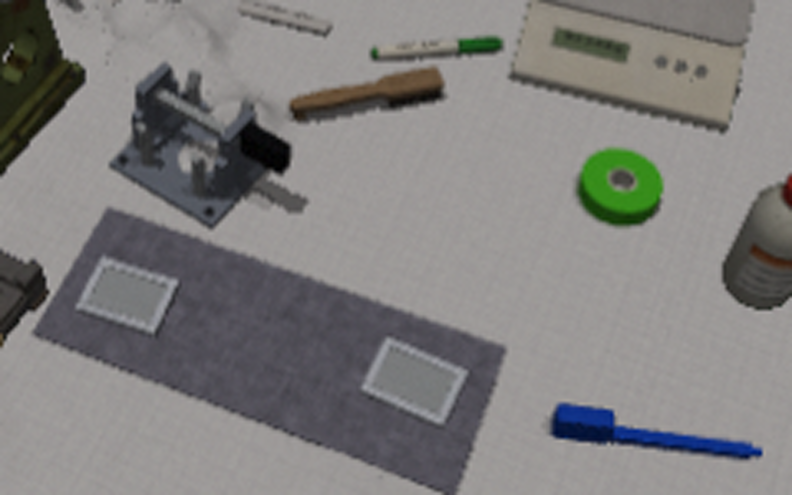

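View pics/wrist0.png

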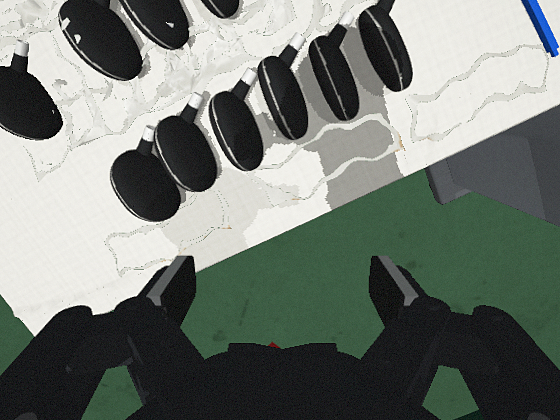

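```bash
python3 - <<'E'
from h import *
ctrl.line_to([297,606,470],rate=250)
st()
for p in ([470,-270,450],[480,-290,400],[430,-300,330]):
    print(inverse_kinematics(p,[180,0,0]),inverse_kinematics(p,[180,0,-90]))
ctrl.move_ptp([440,-300,460],[180,0,0])
st(); save('wrist','w1')
ctrl.line_to([440,-300,300],rate=250) if False else None
E
```

```text
t 1.76 p [296.7 605.8 468.5] r [179.9  -0.  -26.1] w 85.4 F [-0.2 -0.3 -0.1]
[ 1.29400852e+02 -7.39433718e+01  7.22631591e+00 -2.54444375e-14
 -1.71169688e+02 -3.94008523e+01] [ -9.15283765   4.19547676   7.22631591   0.         -93.03083915
   9.15283765]
[ 1.28861671e+02 -7.89539518e+01  3.17716749e+00 -2.54444375e-14
 -1.72131119e+02 -3.88616713e+01] [-11.13961619   6.10590543   3.17716749   0.         -87.07126205
  11.13961619]
[-13.44476216   3.28187328  -8.68344629   0.         -78.03468043
 103.44476216] [-13.44476216   3.28187328  -8.68344629   0.         -78.03468043
  13.44476216]
t 4.97 p [ 439.5 -299.7  460.9] r [ 1.799e+02 -1.000e-01 -0.000e+00] w 85.2 F [-0.3  0.2  0.4]
```

View pics/w1.png

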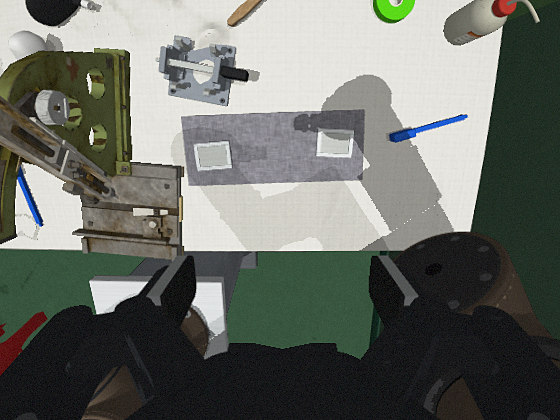

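The wrist view shows the mat with both plates at (212,155) and (335,143), and the cradle with the bar and its black handle at (235,73). I'll check the joint configuration, since the arm may have flipped.

```bash
python3 - <<'E'
from h import *
s=st(); print(np.round(s['joint_positions'],1))
# solve IK normal branch
for p,o in (([440,-300,330],[180,0,0]),([440,-300,460],[180,0,0]),([440,-300,400],[180,0,-90]),([440,-300,400],[180,0,90])):
    print(p,o,np.round(inverse_kinematics(p,o),1))
E
```

```text
t 5.02 p [ 439.5 -299.8  460.9] r [ 1.799e+02 -1.000e-01 -0.000e+00] w 85.4 F [-0.1  0.5 -0.3]
[ 124.6  -72.7    7.5   -0.  -170.3  -34.6]
[440, -300, 330] [180, 0, 0] [-13.2   4.1  -7.8   0.  -78.1 103.2]
[440, -300, 460] [180, 0, 0] [ 124.6  -72.8    7.5   -0.  -170.3  -34.6]
[440, -300, 400] [180, 0, -90] [ 124.6  -78.5    0.    -0.  -168.5 -124.6]
[440, -300, 400] [180, 0, 90] [ 124.6  -78.5    0.     0.  -168.5   55.4]
```

```bash
python3 - <<'E'
from h import *
ctrl.move_joints([80.4,4.2,7.2,0,-93,9]); st()
ctrl.move_joints([-9.2,4.2,7.2,0,-93,99.2]); s=st()
print(np.round(s['joint_positions'],1))
ctrl.line_to([440,-270,430],rate=250); s=st(); print(np.round(s['joint_positions'],1))
save('wrist','w2')
def b(cam,names):
  for n in names: print(cam,n,[(np.round(b['extent']).tolist(),round(b['conf'],2)) for b in finder.boxes_of(n,cam)])
b('wrist',['plate1','bar','cradle','bar_grip','mat'])
E
```

```text
t 7.78 p [273.4 467.6 451.2] r [-179.9   -0.    -0.6] w 85.7 F [0.1 0.5 0.2]
t 10.48 p [ 470.2 -269.8  449.7] r [-1.8e+02  0.0e+00  1.0e-01] w 85.1 F [-0.   0.4  0.1]
[ -9.1   4.2   7.2  -0.  -93.   99.2]
t 10.78 p [ 439.5 -269.5  430.1] r [180.  -0.   0.] w 85.2 F [ 0.6 -0.5  0.4]
[ -9.7   1.4   1.8   0.  -90.4  99.7]
wrist plate1 [([336.0, 129.0, 374.0, 158.0], 0.6), ([206.0, 142.0, 244.0, 170.0], 0.6)]
wrist bar [([411.0, 112.0, 491.0, 144.0], 0.87), ([21.0, 177.0, 44.0, 230.0], 0.56)]
wrist cradle [([169.0, 30.0, 251.0, 104.0], 0.92), ([170.0, 52.0, 267.0, 82.0], 0.55)]
wrist bar_grip [([411.0, 116.0, 495.0, 144.0], 0.85), ([169.0, 53.0, 269.0, 82.0], 0.7), ([212.0, 143.0, 242.0, 169.0], 0.63), ([20.0, 171.0, 45.0, 231.0], 0.59), ([335.0, 130.0, 376.0, 159.0], 0.28)]
wrist mat [([193.0, 107.0, 386.0, 193.0], 0.93)]
```

View pics/w2.png

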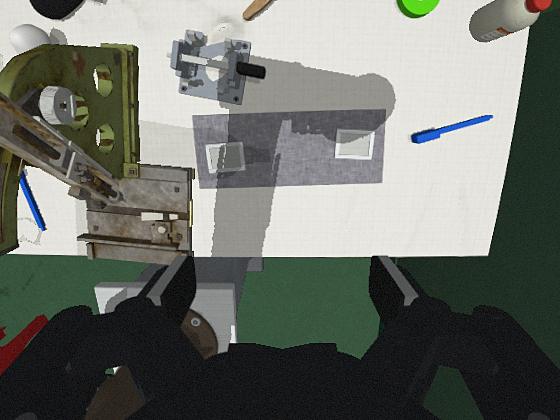

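```bash
python3 - <<'E'
from h import *
m=ld('w2'); print(m['fx'],m['cx'],m['cy'],m['k1'],-m['R'].T@m['t'])
for uv in [(280,0),(280,100),(280,210),(280,250),(0,0),(560,0)]: print(uv,np.round(onz(m,uv,0)))
ctrl.line_to([450,-270,270],rate=250);st(); save('wrist','w3')
ctrl.line_to([500,-210,270],rate=250);st(); save('wrist','w4')
ctrl.line_to([440,-210,270],rate=250);st(); save('wrist','w5')
E
```

```text
297.33701703272527 282.0091624117278 205.5932860037592 -0.06345018093655365 [ 511.88385612 -269.75619489  573.37811354]
(280, 0) [ 710. -265.    0.]
(280, 100) [ 544. -265.    0.]
(280, 210) [ 333. -265.    0.]
(280, 250) [ 245. -265.   -0.]
(0, 0) [737. 250.   0.]
(560, 0) [ 735. -778.    0.]
t 11.87 p [ 450.7 -270.4  271.2] r [ 1.799e+02 -1.000e-01  0.000e+00] w 85.8 F [ 0.1 -0.5  1. ]
t 12.38 p [ 500.9 -209.3  271.1] r [ 1.8e+02 -1.0e-01  1.0e-01] w 85.1 F [-0.7  0.3  0.2]
t 12.82 p [ 439.1 -210.7  271.1] r [ 1.8e+02 -1.0e-01 -1.0e-01] w 85.5 F [ 0.3 -0.2 -0.2]
```

View pics/w3.png

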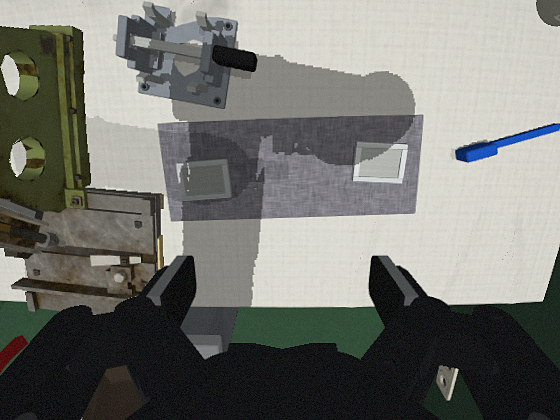

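View pics/w4.png

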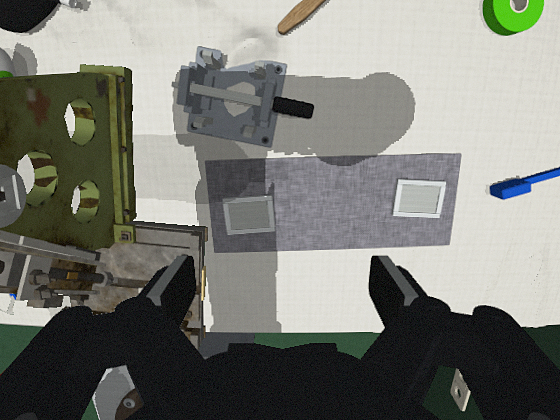

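View pics/w5.png

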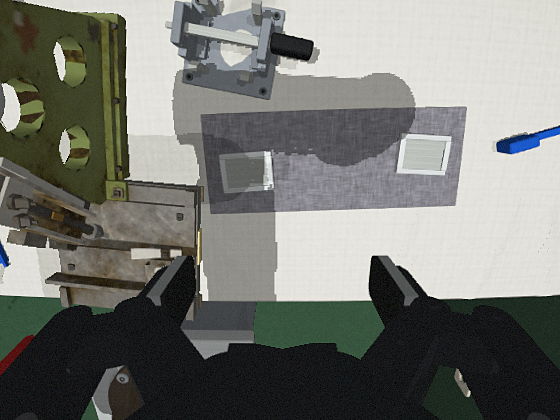

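```bash
python3 - <<'E'
from h import *
crop('w4',(165,40,325,160),5,'w4c'); crop('w5',(160,0,325,110),4.8,'w5c')
E
```

```text
(no output)
```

View pics/w4c.png

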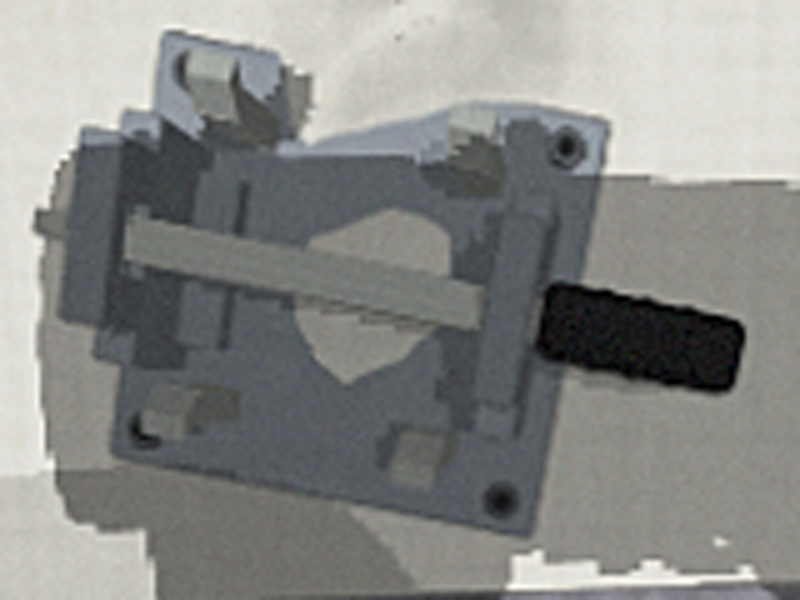

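View pics/w5c.png

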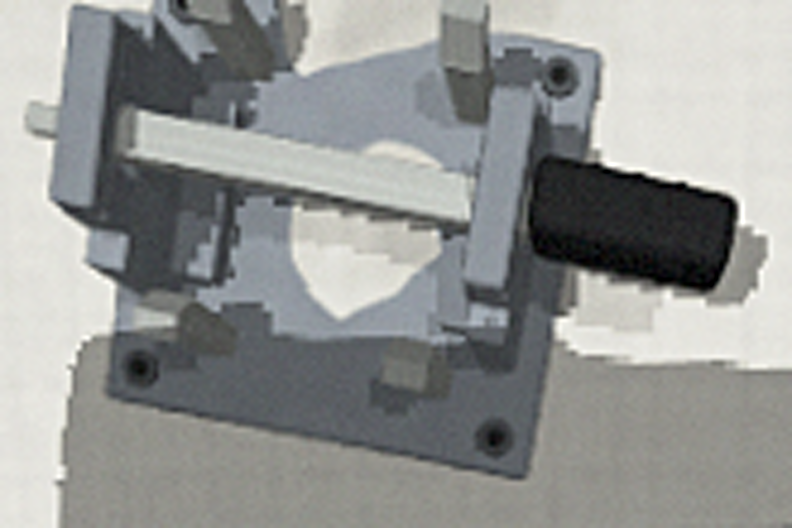

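```bash
cat > fit.py <<'E'
from h import *
from scipy.optimize import least_squares
m4,m5=ld('w4'),ld('w5')
f4=lambda u,v:(165+u/5,40+v/5); f5=lambda u,v:(160+u/4.8,v/4.8)
w='w';h='h'
O=[(4,(530,535),(-54,-58,8)),(5,(525,478),(-54,-58,8)),(4,(113,458),(-54,58,8)),(5,(108,397),(-54,58,8)),(4,(608,122),(54,-58,8)),(5,(602,55),(54,-58,8)),
(5,(545,92),(w,-50,82)),(5,(468,285),(-1,-40,82)),(5,(500,85),(w,-40,82)),(5,(508,290),(-1,-50,82)),
(5,(73,5),(w,50,82)),(5,(115,12),(w,40,82)),(5,(52,200),(-1,50,82)),(5,(97,210),(-1,40,82)),
(4,(83,130),(w,50,82)),(4,(125,135),(w,40,82)),(4,(60,315),(-1,50,82)),(4,(105,325),(-1,40,82)),
(4,(500,212),(w,-40,82)),(4,(555,213),(w,-50,82)),(4,(475,405),(-1,-40,82)),(4,(520,412),(-1,-50,82))]
H=[(4,(545,285),(8,0,30)),(4,(745,322),(8,-44,30)),(4,(540,355),(-8,0,30)),(4,(732,392),(-8,-44,30)),(5,(540,157),(8,0,30)),(5,(735,200),(8,-44,30))]
def res(p,full=False):
    x,y,a,hw,hy,dz,hx=p; c,s=np.cos(a),np.sin(a);r=[]
    for L,off in ((O,(0,0,0)),(H,(hx,hy,56))):
      for v,uv,X in L:
        X=[X[0],X[1],X[2]]
        if X[0]=='w':X[0]=hw
        elif X[0]==-1:X[0]=-hw
        X=np.array(X,float)+off
        W=[x+c*X[0]-s*X[1],y+s*X[0]+c*X[1],X[2]+dz]
        m,f=(m4,f4) if v==4 else (m5,f5)
        r.append(proj(m,W)-np.array(f(*uv)))
    r=np.array(r); return r if full else r.ravel()
q=least_squares(res,[578,-152,-.1,20,-50,0,0],loss='soft_l1'); p=q.x
print('x,y,yaw',p[:2].round(1),np.degrees(p[2]).round(2),'earhw',p[3].round(1),'handle y',p[4].round(1),'dz',p[5].round(1),'hx',p[6].round(1))
print(res(p,True).round(1).tolist())
E
python3 fit.py
```

```text
x,y,yaw [ 599.2 -148.8] -11.16 earhw 19.9 handle y -51.4 dz -1.2 hx -0.9
[[0.8, 0.7], [0.8, 0.5], [-0.5, -0.5], [-0.2, 0.3], [1.1, -0.6], [0.9, -0.7], [-0.6, 0.6], [-1.2, -0.7], [-1.0, 0.1], [-0.0, 0.2], [0.4, 0.0], [1.3, 0.3], [0.1, 0.7], [0.1, 0.3], [-0.2, -0.9], [0.7, -0.2], [0.1, 0.7], [0.2, 0.4], [0.7, -0.7], [-1.0, 1.0], [-1.0, -1.3], [-0.9, -0.9], [-0.1, -1.0], [0.8, 0.2], [-1.9, 0.5], [0.1, 1.4], [-0.7, -0.4], [1.4, -0.3]]
```

```bash
cat >> h.py <<'E'
def cr2w(P,X):
    x,y,a=P;c,s=np.cos(a),np.sin(a);X=np.asarray(X,float); return np.array([x+c*X[0]-s*X[1],y+s*X[0]+c*X[1],X[2]])
def overlay(fn,pts,c,scale,out):
    d=ld(fn); o=d['im'][c[1]:c[3],c[0]:c[2]]
    o=cv2.cvtColor(cv2.resize(o,None,fx=scale,fy=scale,interpolation=cv2.INTER_CUBIC),cv2.COLOR_RGB2BGR)
    for poly in pts:
        q=np.array([(proj(d,X)-np.array(c[:2])+.5)*scale for X in poly]).round().astype(int)
        cv2.polylines(o,[q.reshape(-1,1,2)],True,(0,0,255),1)
    cv2.imwrite('pics/'+out+'.png',o)
E
python3 - <<'E'
from h import *
P=(599.2,-148.8,np.radians(-11.16))
R=lambda x0,x1,y0,y1,z:[cr2w(P,(a,b,z)) for a,b in ((x0,y0),(x1,y0),(x1,y1),(x0,y1))]
polys=[R(-54,54,-58,58,8),R(-20,20,-50,-40,82),R(-20,20,40,50,82),R(-8,8,-94,-50,86)]
overlay('top0',polys,(240,180,320,240),8,'ot'); overlay('side0',polys,(235,190,325,260),8,'os')
a=cv2.imread('pics/ot.png');b=cv2.imread('pics/os.png');h=560
cv2.imwrite('pics/ov.png',np.hstack([a[:480,:],b[:480,:]])[:, :][:, :]) 
o=cv2.imread('pics/ov.png');cv2.imwrite('pics/ov.png',cv2.resize(o,(800,int(o.shape[0]*800/o.shape[1]))))
E
```

```text
(no output)
```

View pics/ov.png

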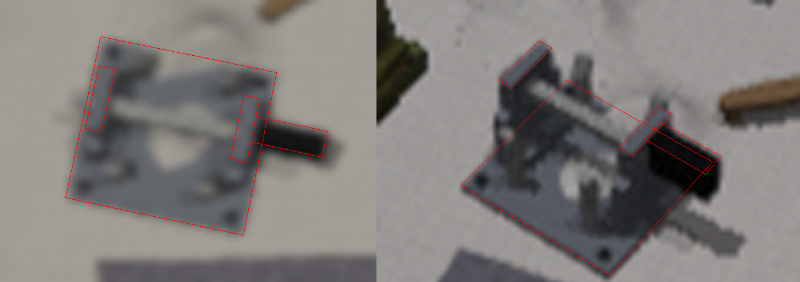

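```bash
cat >> h.py <<'E'
P=(599.2,-148.8,np.radians(-11.16)); YC=78.84; YP=-101.16
def ok(p,o):
    q=inverse_kinematics(p,o); print('ik',None if q is None else np.round(q,1)); return q is not None and -60<q[0]<60
E
python3 - <<'E'
from h import *
m=ld('top0')
for n,uv,z in [('brush end',(297,183),5),('brush',(315,169),8),('tape',(391,171),10)]: print(n,onz(m,uv,z).round())
for m,f,L in ((ld('w4'),0,[(307.5,110)]),): pass
g=cr2w(P,(0,-72,0)); g[2]=190; print(g.round(1))
a=ok(g,[180,0,YC]); b=ok(g,[180,0,YP])
l=cr2w(P,(45,-245,0)); print('lay',l.round(1)); l[2]=4; ok(l,[180,0,YC])
if a:
    ctrl.move_ptp(g,[180,0,YC]); fingers.gripper_to(50,40); st(); save('wrist','b1')
E
```

```text
brush end [ 679. -212.    5.]
brush [ 723. -267.    8.]
tape [ 720. -502.   10.]
[ 585.3 -219.4  190. ]
ik [ -2.7  17.5  -9.3   0.  -63.2 171.5]
ik [ -2.7  17.5  -9.3   0.  -63.2  -8.5]
lay [ 595.9 -397.9    0. ]
ik [ -18.2   35.3   -7.     0.   -47.6 -173. ]
t 14.56 p [ 585.2 -219.4  190.3] r [180.   -0.   78.8] w 49.6 F [-0.3 -0.2 -0.1]
```

View pics/b1.png

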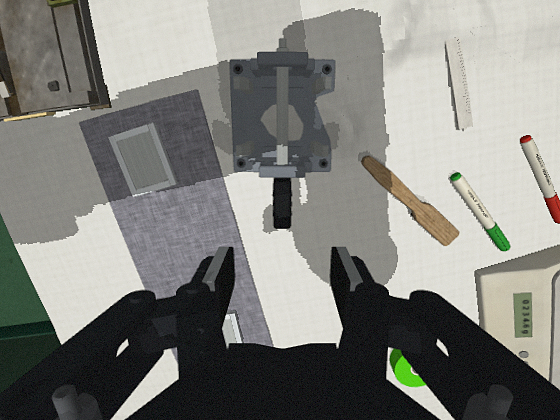

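The fingers straddle the black handle at (282,203), with its column matching the jaw centre. I'll turn the wrist half a turn to keep it away from its joint limit, then take the handle.

```bash
python3 - <<'E'
from h import *
g=cr2w(P,(0,-73,190))
ctrl.move_ptp(g,[180,0,YP]); st()
g[2]=58; print(ctrl.line_to(g,rate=120,max_force=8)); st()
fingers.gripper_to(0,60); st()
E
```

```text
t 17.26 p [ 585.1 -220.4  190. ] r [ 180.    -0.  -101.1] w 49.9 F [-0.2 -0.1 -0.2]
False
t 18.51 p [ 585.7 -220.5   58.8] r [-179.9    0.  -101.1] w 50.2 F [ 0.1 -0.2  0.2]
t 18.91 p [ 585.3 -220.5   58.7] r [-180.    -0.  -101.1] w 15.1 F [-1.   0.3  4.8]
```

```bash
python3 - <<'E'
from h import *
g=cr2w(P,(0,-73,58.7)); g[2]=60.5; ctrl.line_to(g,rate=30); st()
for d in (30,80,130,172):
    q=cr2w(P,(0,-73-d,60.5)); print(ctrl.line_to(q,rate=80,max_force=15)); st()
save('wrist','b2')
save('side','s2',(200,160,480,340),2.8)
E
```

```text
t 19.16 p [ 584.9 -220.4   60.3] r [ 180.     0.  -101.2] w 14.9 F [ 0.2 -0.5 -2.3]
False
t 19.68 p [ 579.  -250.5   60.3] r [ 180.     0.  -101.2] w 15.4 F [ 0.1 -0.5 -0.9]
False
t 20.46 p [ 569.5 -299.    60.4] r [ 180.     0.  -101.2] w 14.9 F [-0.  -0.2 -0.8]
False
t 21.23 p [ 559.7 -348.1   60.4] r [ 180.     0.  -101.2] w 14.5 F [ 0.1  0.4 -1.2]
False
t 21.91 p [ 551.5 -389.4   60.3] r [ 180.     0.  -101.2] w 14.8 F [-0.3 -0.2 -1.8]
```

View pics/b2.png

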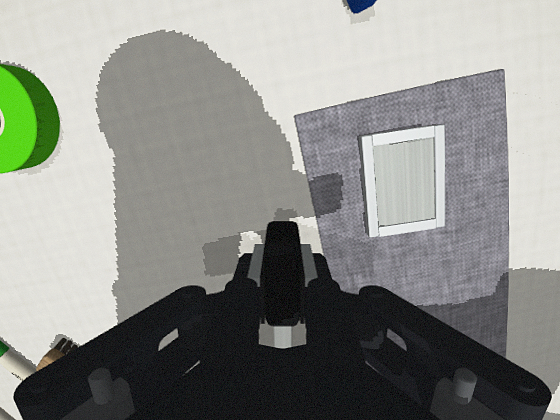

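View pics/s2.png

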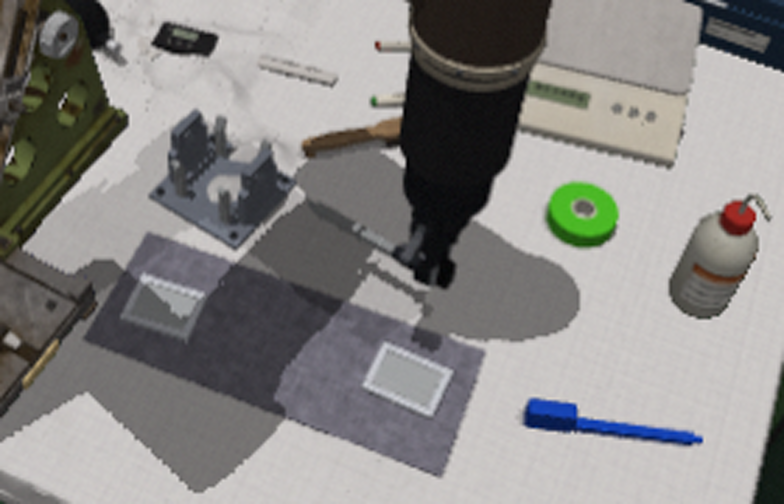

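```bash
python3 - <<'E'
from h import *
ctrl.line_to(cr2w(P,(45,-245,60.5)),rate=120)
ctrl.line_to(cr2w(P,(45,-245,15)),rate=100); st()
print(ctrl.line_to(cr2w(P,(45,-245,2.5)),rate=15,max_force=4)); s=st()
np.save('lay.npy',s['eef_pos'])
fingers.gripper_to(40); st()
ctrl.line_to(cr2w(P,(45,-245,150)),rate=150); st()
ctrl.line_to([430,-240,280],rate=250,attitude=[180,0,YP]) if False else None
save('wrist','b3'); save('side','s3',(200,160,480,340),2.8)
E
```

```text
t 23.14 p [ 595.9 -398.    15.1] r [ 180.    -0.  -101.1] w 14.8 F [-0.5 -0.6 -0.5]
True
t 23.91 p [ 595.8 -397.8    2.8] r [ 180.    -0.  -101.1] w 14.7 F [-1.   0.5  4.9]
t 24.27 p [ 594.7 -397.3    1.4] r [ 179.8    0.  -101.2] w 40.1 F [-0.1  0.4  0.5]
t 25.42 p [ 595.3 -397.6  148.7] r [ 1.798e+02  1.000e-01 -1.012e+02] w 39.9 F [ 0.2 -0.1 -0.2]
```

View pics/b3.png

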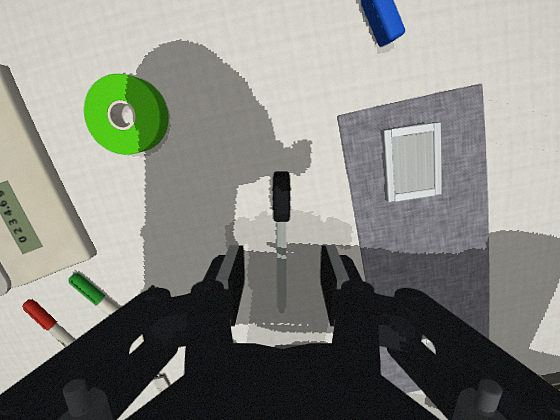

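View pics/s3.png

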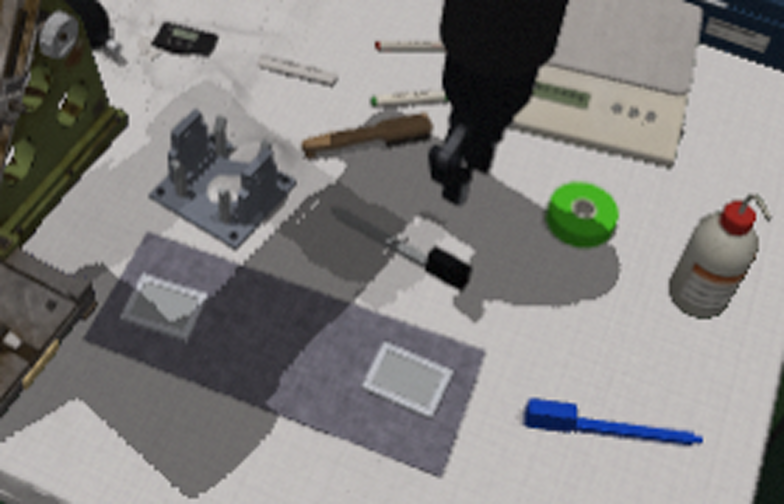

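```bash
python3 - <<'E'
from h import *
ctrl.line_to([480,-330,200],rate=250,attitude=[180,0,-95]);fingers.gripper_to(85); st(); im,_=save('wrist','p1a')
ctrl.line_to([430,-370,200],rate=250); st(); save('wrist','p1b')
for n in ('p1a','p1b'): print(proj(ld(n),[459,-408,12]))
print(finder.boxes_of('plate1','wrist'))
E
```

```text
t 26.76 p [ 480.  -330.1  199.7] r [180.   0. -95.] w 85.2 F [-0.3 -0.1  0. ]
t 27.22 p [ 429.4 -370.6  200.2] r [-180.    -0.   -95.1] w 85.0 F [-0.9 -0.1  0.2]
[295.39555926 110.870294  ]
[252.6406126  153.07192935]
[{'extent': [264.4, 309.3, 304.7, 345.4], 'conf': 0.91}, {'extent': [132.0, 314.9, 217.7, 399.0], 'conf': 0.19}]
```

View pics/p1a.png

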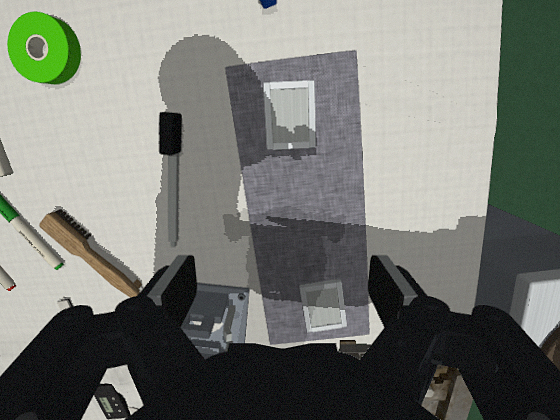

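View pics/p1b.png

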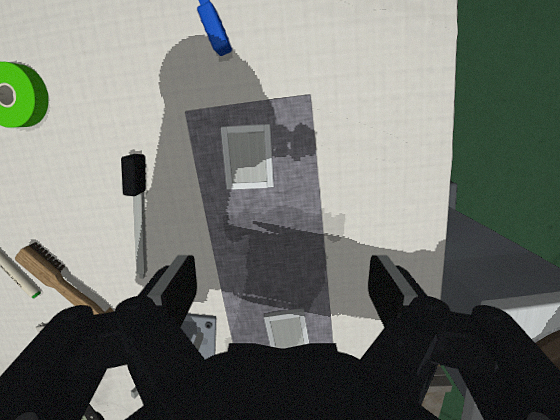

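```bash
python3 - <<'E'
from h import *
crop('p1a',(250,70,330,160),6.5,'c1');crop('p1b',(210,115,290,205),6.5,'c2')
a=cv2.imread('pics/c1.png');b=cv2.imread('pics/c2.png');w=380
cv2.imwrite('pics/c12.png',cv2.resize(np.hstack([a,b]),None,fx=.76,fy=.76) if a.shape[1]*2>800 else np.hstack([a,b]));print(a.shape)
E
```

```text
(585, 520, 3)
```

View pics/c12.png

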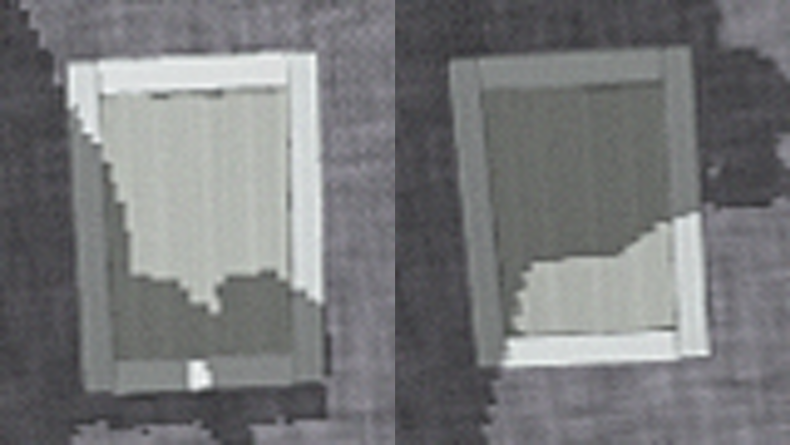

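```bash
cat >> h.py <<'E'
from scipy.optimize import least_squares
def fitplate(obs,x0,zfix=None):
    """obs: list of (fn,[TL,TR,BR,BL] px) ; view order corresponds to corners in cyc order; assigns best"""
    best=None
    C=np.array([[35,27],[35,-27],[-35,-27],[-35,27]],float)
    for a0 in np.radians([90,-90,0,180]):
        def f(p):
            c,s=np.cos(p[2]),np.sin(p[2]);r=[]
            for fn,uv in obs:
                d=ld(fn)
                for X,u in zip(C,uv): r+=list(proj(d,[p[0]+c*X[0]-s*X[1],p[1]+s*X[0]+c*X[1],p[3]])-u)
            if zfix is not None: r.append((p[3]-zfix)*3)
            return np.array(r)
        q=least_squares(f,[*x0,a0,12])
        if best is None or q.cost<best.cost: best=q
    p=best.x; return p,np.degrees(p[2]),np.abs(best.fun).max()
E
python3 - <<'E'
from h import *
k=6.5*.76
A=[(250+u/k-.5+.1,70+v/k-.4) for u,v in ((68,62),(316,53),(326,380),(85,391))]
B=[(210+u/k-.4,115+v/k-.4) for u,v in ((54,60),(296,47),(315,355),(81,366))]
for o in ([('p1a',A)],[('p1b',B)],[('p1a',A),('p1b',B)]):
    p,a,r=fitplate(o,(459,-408)); print(p.round(1),a.round(1),r.round(2))
E
```

```text
[ 465.1 -404.1   -1.6    6.6] -92.4 0.43
[ 465.8 -403.5    4.7    9. ] 267.5 0.44
[ 465.4 -403.8   -1.6    9.6] -92.5 0.67
```

```bash
cat >> h.py <<'E'
def pick(x,y,yaw,open_=70):
    fingers.gripper_to(open_,40)
    ctrl.line_to([x,y,80],rate=250,attitude=[180,0,yaw]); st()
    ctrl.line_to([x,y,20],rate=120)
    hit=ctrl.line_to([x,y,-6],rate=15,max_force=3); s=st(); print('hit',hit)
    ctrl.line_to([x,y,s['eef_pos'][2]+3.0],rate=20); st()
    fingers.gripper_to(40,40); s=st()
    return s
E
python3 - <<'E'
from h import *
pick(465.5,-403.9,-92.5)
E
```

```text
t 28.28 p [ 465.7 -404.    80.6] r [180.   -0.  -92.5] w 69.7 F [0.1 0.7 1. ]
t 30.34 p [ 465.5 -403.9   -3.6] r [180.   -0.  -92.5] w 70.1 F [-0.7  0.9  5.6]
hit True
t 30.68 p [ 465.5 -403.9   -0.6] r [179.9   0.  -92.5] w 70.4 F [ 0.7  0.6 -1. ]
t 30.98 p [ 466.7 -404.6    0.7] r [-180.    -0.   -92.5] w 52.6 F [0.6 0.6 8.1]
```

```bash
python3 - <<'E'
from h import *
ctrl.line_to([465.5,-403.9,60],rate=60); st()
save('wrist','g1'); save('side','g1s',(200,160,480,340),2.8)
E
```

```text
t 32.13 p [ 465.2 -403.7   59.5] r [ 1.799e+02  1.000e-01 -9.250e+01] w 52.7 F [ 0.1 -0.9 -1.1]
```

View pics/g1.png

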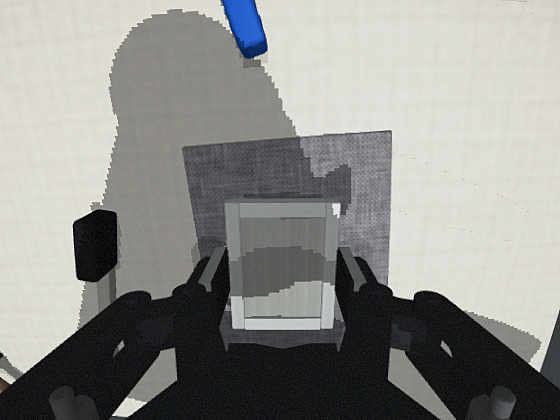

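View pics/g1s.png

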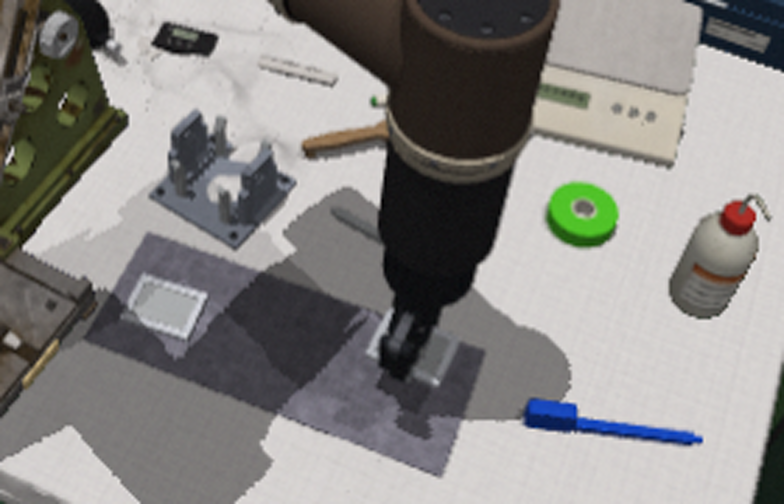

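```bash
python3 - <<'E'
from h import *
crop('g1',(210,185,350,345),4,'g1c')
E
```

```text
(no output)
```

View pics/g1c.png

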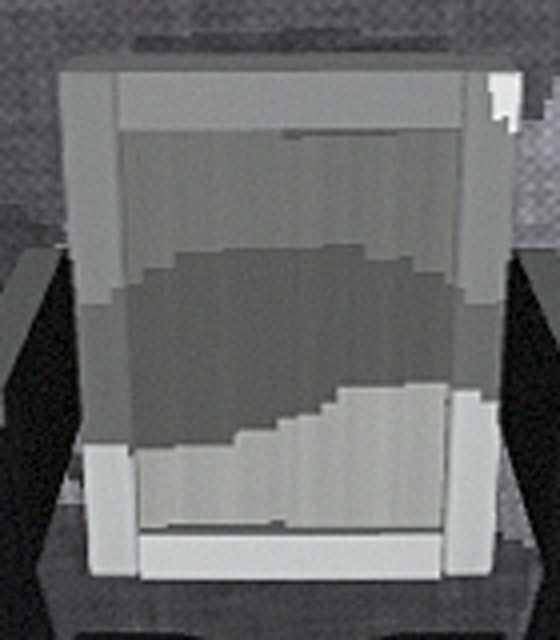

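```bash
python3 - <<'E'
from h import *
A=[(210+u/4-.4,185+v/4-.4) for u,v in ((58,72),(522,71),(494,575),(89,574))]
p,a,r=fitplate([('g1',A)],(465,-404)); print(p.round(1),a.round(1),r.round(2))
print('centre px of plate if on tcp z68', proj(ld('g1'),[465.2,-403.7,68]))
E
```

```text
[ 465.4 -403.4    4.7   70.8] 267.5 0.43
centre px of plate if on tcp z68 [282.65621944 266.98555796]
```

```bash
python3 - <<'E'
from h import *
m=ld('top0')
for z in (50,200,350): print(z,onz(m,(231,200),z).round(), onz(m,(258,265),z).round())
ctrl.line_to([465.2,-403.7,170],rate=200)
b=cr2w(P,(0,0,170)); print(ok(b,[180,0,YP]))
ctrl.line_to(b,rate=250,attitude=[180,0,YP]); st()
ctrl.line_to(cr2w(P,(0,0,95)),rate=120); st(); save('wrist','i1')
E
```

```text
50 [614. -16.  50.] [425. -99.  50.]
200 [585. -31. 200.] [ 418. -104.  200.]
350 [556. -45. 350.] [ 411. -109.  350.]
ik [  4.2  17.8 -11.8   0.  -60.5 -15.3]
True
t 34.23 p [ 598.6 -149.5  169.7] r [ 180.    -0.  -101.2] w 52.3 F [ 0.1 -0.6 -0.6]
t 35.01 p [ 599.7 -149.1   95.6] r [-179.9   -0.  -101.2] w 52.8 F [-1.2  0.  -1.2]
```

View pics/i1.png

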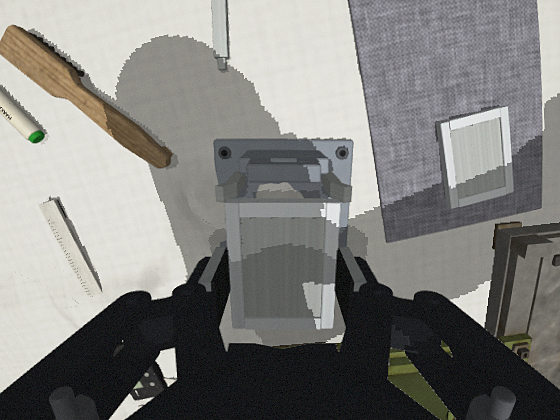

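```bash
python3 - <<'E'
from h import *
d=ld('i1')
for X in ((54,-58,8),(-54,-58,8),(20,-50,82),(-20,-50,82),(0,0,8)): print(X,proj(d,cr2w(P,X)).round(1))
print(ctrl.line_to(cr2w(P,(0,0,40)),rate=60,max_force=6)); st()
print(ctrl.line_to(cr2w(P,(0,0,16.5)),rate=25,max_force=6)); st()
E
```

```text
(54, -58, 8) [212.4 137.8]
(-54, -58, 8) [353.8 137.7]
(20, -50, 82) [245.7 162. ]
(-20, -50, 82) [321.4 162. ]
(0, 0, 8) [283.1 210.2]
False
t 36.12 p [ 599.6 -148.8   40.4] r [-180.     0.  -101.2] w 52.5 F [ 0.1  0.1 -1.5]
True
t 37.02 p [ 598.9 -148.8   16.6] r [ 179.9   -0.  -101.2] w 52.5 F [-1.5  0.3  4.9]
```

```bash
python3 - <<'E'
from h import *
fingers.gripper_to(66); st()
ctrl.line_to(cr2w(P,(0,0,60)),rate=60,max_force=8); ctrl.line_to(cr2w(P,(0,0,150)),rate=150); st(); save('wrist','i2')
ctrl.line_to([520,-190,200],rate=250,attitude=[180,0,-95]); st(); save('wrist','q1')
save('top','qt',(230,170,460,310),3.4)
E
```

```text
t 37.31 p [ 597.9 -148.8   15.5] r [ 179.8   -0.  -101.2] w 66.1 F [-0.2 -0.2 -0.4]
t 38.95 p [ 598.5 -148.7  148.9] r [ 179.8   -0.  -101.2] w 66.1 F [ 0.5  0.1 -0.8]
t 39.56 p [ 519.5 -190.2  199.8] r [180.   0. -95.] w 66.0 F [0.6 0.4 0.2]
```

View pics/i2.png

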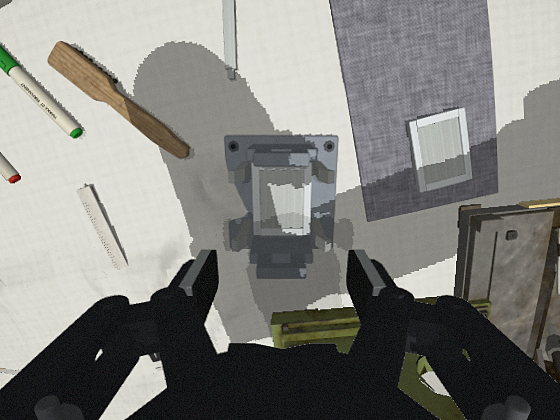

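View pics/q1.png

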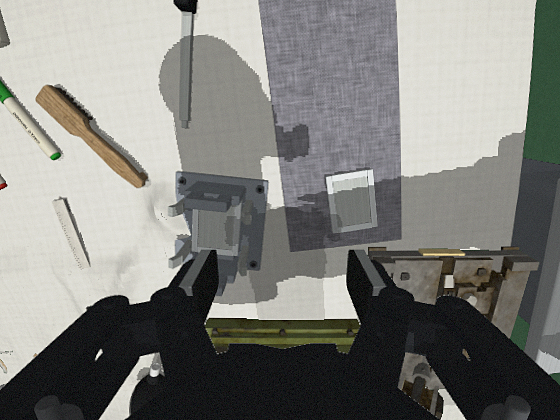

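```bash
python3 - <<'E'
from h import *
crop('i2',(400,95,480,200),5,'c1');crop('q1',(315,155,390,245),5,'c2')
a=cv2.imread('pics/c1.png');b=cv2.imread('pics/c2.png')
b=cv2.copyMakeBorder(b,0,a.shape[0]-b.shape[0],0,0,cv2.BORDER_CONSTANT)
o=np.hstack([a,b]);print(o.shape);cv2.imwrite('pics/c12b.png',o)
E
```

```text
(525, 775, 3)
```

View pics/c12b.png

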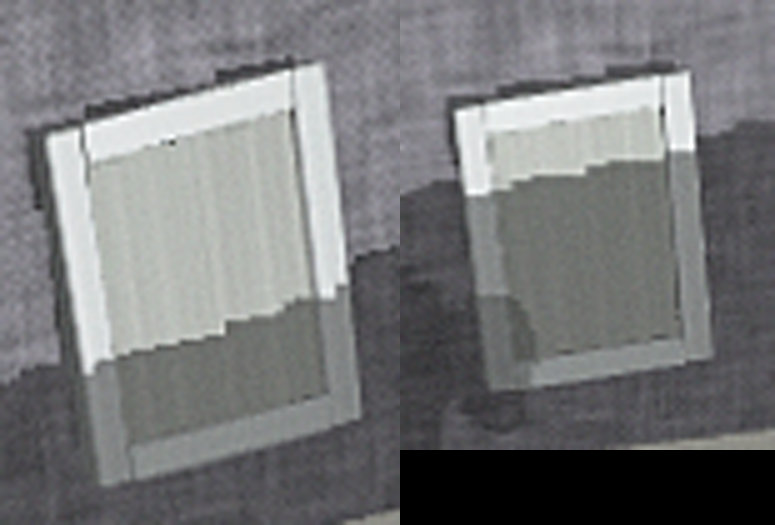

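```bash
python3 - <<'E'
from h import *
A=[(400+u/5-.4,95+v/5-.4) for u,v in ((47,138),(323,63),(361,416),(101,487))]
B=[(315+u/5-.4,155+v/5-.4) for u,v in ((55,110),(290,72),(312,355),(92,390))]
for o in ([('i2',A)],[('q1',B)],[('i2',A),('q1',B)]):
    p,a,r=fitplate(o,(446,-170)); print(p.round(1),a.round(1),r.round(2))
E
```

```text
[ 438.4 -160.7    4.8    8.2] 274.5 0.11
[ 439.5 -160.3    4.8    7.5] 274.5 0.17
[ 439.7 -161.1   -1.5   10.2] -85.5 0.58
```

```bash
python3 - <<'E'
from h import *
print(ok([439.6,-161,0],[180,0,-85.5]))
ctrl.line_to([439.6,-165,150],rate=250,attitude=[180,0,-85.5]); save('wrist','k1')
pick(439.6,-161,-85.5)
ctrl.line_to([439.6,-161,60],rate=60); st(); save('wrist','k2')
E
```

```text
ik [  4.1  18.2 -40.7   0.  -31.1   0.4]
True
t 40.9 p [ 439.7 -161.3   80.1] r [179.9  -0.  -85.5] w 70.0 F [ 0.1 -1.1  1. ]
t 42.97 p [ 439.6 -161.    -3.7] r [180.   -0.  -85.5] w 69.9 F [-1.5  1.3  6.1]
hit True
t 43.29 p [ 439.7 -161.    -0.5] r [180.    0.  -85.5] w 70.2 F [0.6 0.5 0.2]
t 43.58 p [ 440.9 -161.2    0.5] r [-179.9   -0.   -85.5] w 52.9 F [-0.9 -0.1 15.8]
t 44.74 p [ 439.3 -161.    59.6] r [179.9   0.  -85.5] w 52.7 F [ 0.7  0.3 -0.3]
```

View pics/k2.png

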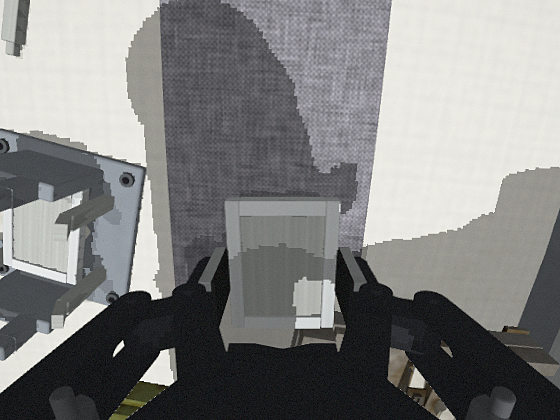

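```bash
python3 - <<'E'
from h import *
ctrl.line_to([445,-175,170],rate=200)
ctrl.line_to(cr2w(P,(0,0,170)),rate=250,attitude=[180,0,YP])
ctrl.line_to(cr2w(P,(0,0,95)),rate=120); st(); save('wrist','k3')
print(ctrl.line_to(cr2w(P,(0,0,45)),rate=60,max_force=6)); st()
print(ctrl.line_to(cr2w(P,(0,0,24)),rate=25,max_force=5)); st()
fingers.gripper_to(66); st()
ctrl.line_to(cr2w(P,(0,0,65)),rate=60,max_force=8); ctrl.line_to(cr2w(P,(0,0,150)),rate=150); st(); save('wrist','k4')
E
```

```text
t 47.05 p [ 599.6 -148.9   95.8] r [-179.9   -0.  -101.1] w 52.6 F [ 0.3  0.8 -1. ]
False
t 48.08 p [ 599.5 -148.8   45.3] r [-180.     0.  -101.2] w 52.7 F [ 0.3 -0.6 -1. ]
True
t 48.87 p [ 598.9 -148.8   24.5] r [ 179.9   -0.  -101.1] w 52.8 F [-1.8  1.3  4.3]
t 49.15 p [ 598.1 -148.7   23.5] r [ 179.8   -0.  -101.2] w 66.2 F [-0.9  0.1  0.7]
t 50.71 p [ 598.5 -148.7  149. ] r [ 179.8   -0.  -101.2] w 66.1 F [-0.   0.9 -0.7]
```

View pics/k3.png

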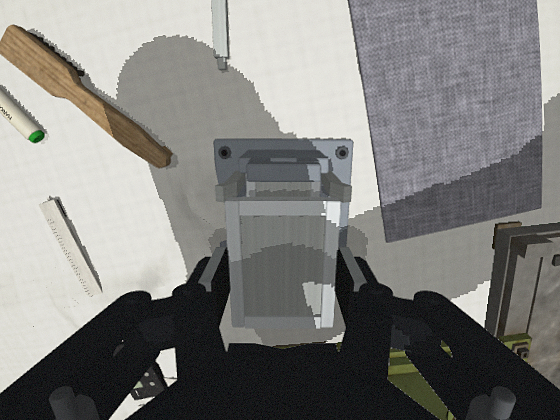

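```bash
python3 - <<'E'
from h import *
R=lambda x0,x1,y0,y1,z:[cr2w(P,(a,b,z)) for a,b in ((x0,y0),(x1,y0),(x1,y1),(x0,y1))]
overlay('k4',[R(-27,27,-35,35,36),R(-54,54,-58,58,8)],(210,120,350,290),3.5,'k4o')
E
```

```text
(no output)
```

View pics/k4o.png

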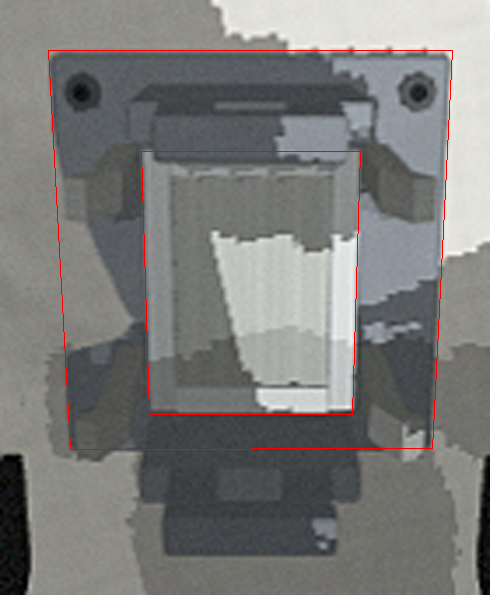

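The plate's outline agrees with the predicted bay position within about 1 px, and the mat is empty. Next is the bar.

```bash
python3 - <<'E'
from h import *
fingers.gripper_to(45,60)
ctrl.line_to(cr2w(P,(45,-245,150)),rate=250,attitude=[180,0,YP]); st(); save('wrist','r1')
ctrl.line_to(cr2w(P,(45,-245,30)),rate=150)
print(ctrl.line_to(cr2w(P,(45,-245,3)),rate=25,max_force=5)); st()
fingers.gripper_to(0,60); st()
ctrl.line_to(cr2w(P,(45,-245,25)),rate=50); st()
ctrl.line_to(cr2w(P,(45,-245,62)),rate=100)
ctrl.line_to(cr2w(P,(0,-245,62)),rate=100); s=st(); save('wrist','r2'); save('side','r2s',(200,160,480,340),2.8)
E
```

```text
t 52.25 p [ 596.1 -396.8  150. ] r [ 180.     0.  -101.1] w 44.6 F [0.3 0.9 0.3]
False
t 54.48 p [ 596.1 -397.9    3.2] r [-180.    -0.  -101.2] w 45.6 F [-1.2  1.   0. ]
t 54.85 p [ 596.2 -398.     3.3] r [-180.    -0.  -101.2] w 15.2 F [-1.  -0.5  2.1]
t 55.44 p [ 596.  -397.8   25.2] r [-180.     0.  -101.2] w 14.9 F [-0.5 -0.  -1.8]
t 56.56 p [ 552.1 -389.4   62.1] r [-180.    -0.  -101.2] w 15.1 F [ 0.9  1.2 -1.4]
```

View pics/r1.png

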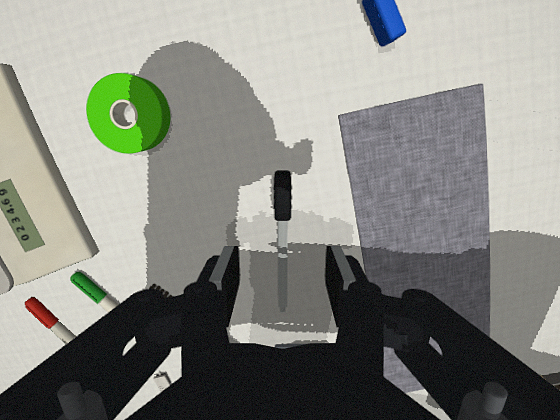

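View pics/r2s.png

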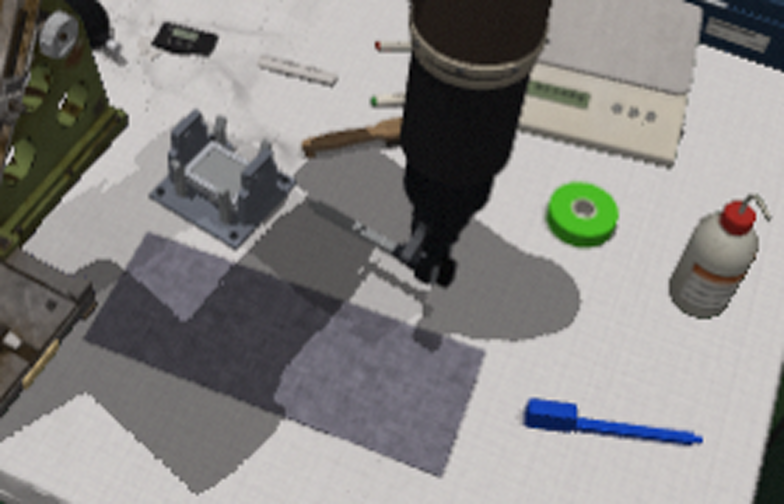

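```bash
python3 - <<'E'
from h import *
for y in (-210,-160,-120,-90,-77):
    hit=ctrl.line_to(cr2w(P,(0,y,62)),rate=50,max_force=6); s=st(); print(y,hit)
    if hit: break
save('wrist','n1'); save('side','n1s',(230,180,350,270),6)
E
```

```text
t 57.51 p [ 558.6 -354.9   62.1] r [-180.    -0.  -101.1] w 15.2 F [ 0.1  0.2 -1.8]
-210 False
t 58.66 p [ 568.2 -306.    62. ] r [ 180.    -0.  -101.2] w 14.8 F [-0.  -0.3 -1.6]
-160 False
t 59.61 p [ 576.  -266.6   62. ] r [-180.    -0.  -101.2] w 15.2 F [-0.7 -0.4 -1.2]
-120 False
t 60.36 p [ 581.8 -236.9   62. ] r [-180.    -0.  -101.1] w 15.2 F [ 0.8 -0.2 -1. ]
-90 False
t 60.77 p [ 584.4 -224.    62. ] r [-180.     0.  -101.1] w 14.9 F [-0.1 -0.2 -1.4]
-77 False
```

View pics/n1s.png

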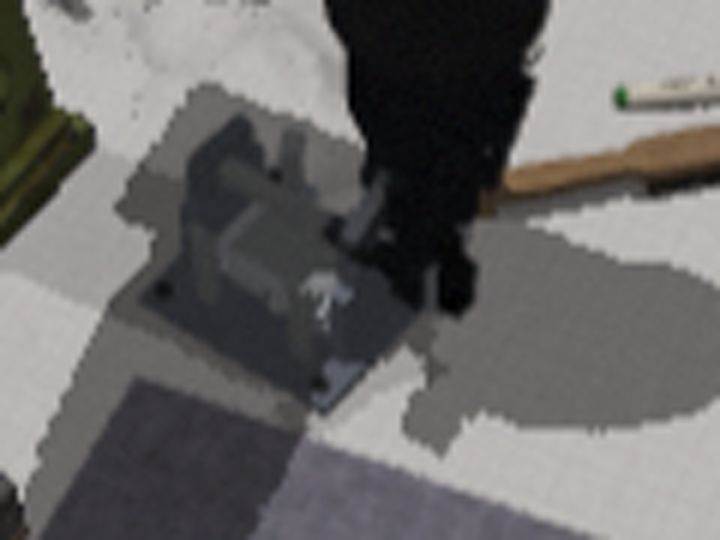

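Threaded with no resistance. Next I'll push until the handle meets the ear, lower it onto the windows' sills and release.

```bash
python3 - <<'E'
from h import *
hit=ctrl.line_to(cr2w(P,(0,-69,62)),rate=12,max_force=5); s=st(); print(hit)
a=P[2]; d=np.array(s['eef_pos'][:2])-np.array(P[:2]); ly=-np.sin(a)*d[0]+np.cos(a)*d[1]; print('local y',ly)
q=cr2w(P,(0,ly-0.5,62)); ctrl.line_to(q,rate=20)
q[2]=58; print(ctrl.line_to(q,rate=12,max_force=4)); st()
fingers.gripper_to(45); st()
q[2]=100; ctrl.line_to(q,rate=60); q[2]=190; ctrl.line_to(q,rate=150)
ctrl.line_to([520,-260,270],rate=250,attitude=[180,0,-90]); st()
save('wrist','e1'); save('side','e1s',(230,180,350,270),6)
E
```

```text
t 61.41 p [ 585.  -218.4   61.5] r [ 179.9   -0.  -101.2] w 14.7 F [ 0.3 -1.2 -1. ]
True
local y -71.04655464711854
True
t 61.97 p [ 585.4 -219.    59.2] r [ 179.9   -0.  -101.2] w 15.1 F [-0.4  0.1  4.4]
t 62.37 p [ 584.6 -218.9   58.2] r [ 179.8   -0.  -101.2] w 45.0 F [ 0.6  0.3 -0.3]
t 64.55 p [ 519.5 -260.   269.3] r [180.    0.  -90.1] w 45.4 F [ 0.1  0.6 -1.3]
```

View pics/e1.png

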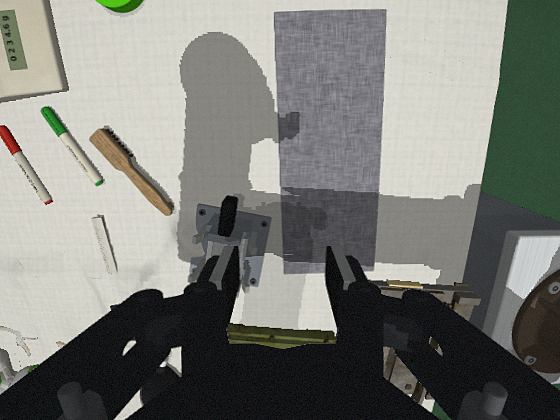

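View pics/e1s.png

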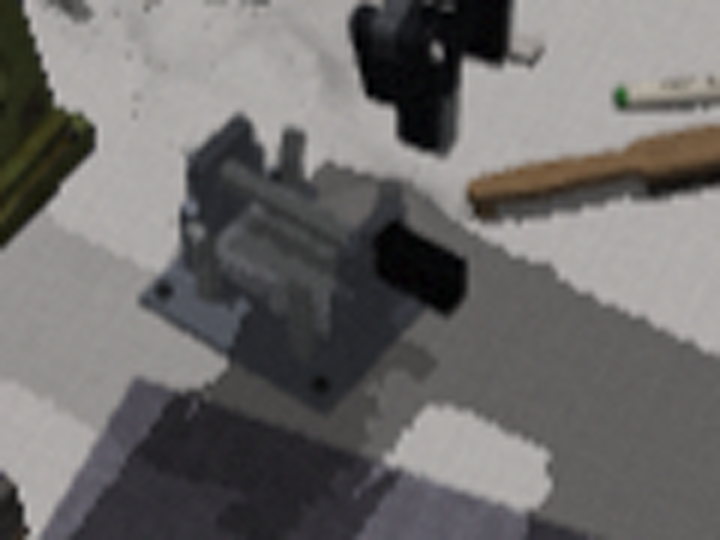

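```bash
python3 - <<'E'
from h import *
print(ok([440,-210,270],[180,0,0]))
ctrl.line_to([440,-240,270],rate=250,attitude=[180,0,0]);ctrl.line_to([440,-210,270],rate=200); ctrl.hold(0.5); st(); save('wrist','e2')
R=lambda x0,x1,y0,y1,z:[cr2w(P,(a,b,z)) for a,b in ((x0,y0),(x1,y0),(x1,y1),(x0,y1))]
overlay('e2',[R(-27,27,-35,35,36),R(-8,8,-94,-50,86),R(-3,3,58,66,64)],(160,0,325,110),4.8,'e2o')
save('top','e2t'); save('side','e2s')
E
```

```text
ik [ -2.3   1.1 -18.6   0.  -70.2  92.3]
True
t 67.17 p [ 440.  -210.2  269.9] r [-180.    0.   -0.] w 45.3 F [-0.4  1.   0.2]
```

View pics/e2o.png

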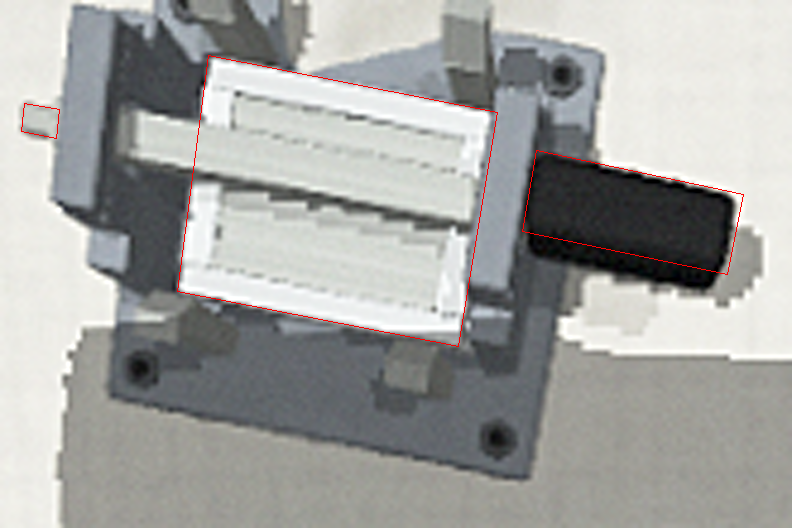

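View pics/e2t.png

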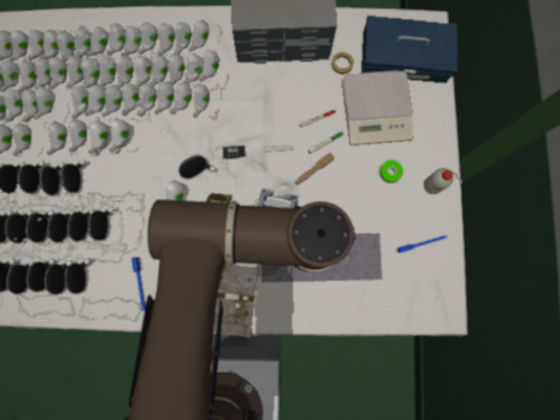

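```bash
python3 - <<'E'
from h import *
print(sign_off()); st()
E
```

```text
the job is handed in; nothing more can be done
None
the job is handed in; nothing more can be done
```

The job is handed in, at about 67 s of the 210 s allowed; `sign_off()` gives no verdict.

- **What I did:** I drew the black-handled bar out and laid it on the table. I then put both plates in the bay, gripping each by its long edges only. Only two plates were present. The bar went back through both ears without resistance until its handle met the ear, and I set it down on the window sills and let go. I left the blue look-alikes alone.
- **Final checks:** In the last wrist view, the upper plate and the bar tip sat within about 1–2 px (roughly 2 mm) of where they should be. The handle was against the ear and the mat was empty. The stacking heights came out at 16.6 and then 24.5 mm at the tool, so the second plate sits about 8 mm higher, as expected. The brush and caliper looked unmoved. In the last top view the arm hid the left side of the bench, so I did not check the golf heads there.
- **Disagreements:**
  - My image estimates of plate height on the mat were 2–4 mm low (about 8–10 mm against 12 mm), so I set the grasp height by touching the mat.
  - A rough first estimate of the cradle's position was 20 mm off; the fit I used replaced it.
  - The first large swing used a reversed arm configuration, which I undid before working.

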